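# Pin a vice grip into the socket of a tensile test stand

## Task

Mount the vice grip in the test stand: first slide the grip fully home into its socket, then stand the medium-length pin of the three in the brass bush on top of the socket and, since you cannot see the cross-hole in the grip's shank, swing the grip round by its orange clamp knob until the holes line up and the pin drops in. Then press the pin fully home, so that its collar sits on the bush, and let go of everything. Leave the short and the long pin in their rack and everything else on the bench where it is.

Things in the scene. Friction and masses are not known exactly. Their poses are not given: they have to be found in the camera images.
- pin_mouth (a point): Centre of the open top of the brass guide bush (27 mm across, 13.4 mm hole, 12 mm high) on the socket, 122 mm above the bench: the pin goes in here. Axes are the stand's: z up along the pin hole; y along the stand, the grip sits on the -y side; -x towards the robot. The pulling axis (grip, shank) runs level along y, 37 mm below this point.
- stand: Grey bench test stand, bed 110 by 640 mm, top 30 mm above the bench. Origin on the bench right under the pin hole, axes as pin_mouth. Along y: socket, an aluminium body 50 mm square (top at 110 mm) from y -35 to 30 mm; load cell, then a cream head up to 208 mm high, from y 85 to 170; on the other side the crosshead with its own fixed grip, 125 mm high, from y -260 mm on.
- shank_top (a point): Point on the pin hole's line 23 mm below the bush's top: top of the grip's 28 mm shank when home. A pin let down on the solid shank stands here, 23 mm deep. The shank's hidden 15 mm cross-hole lies at an unknown angle to the knob. As it passes under a standing pin (below 0.4 rad/s) first the nose sinks in, 0.1 rad later the pin drops right in, and 0.3 rad after that it blocks the turning.
- pin_exit (a point): Where the pin hole leaves the socket's underside, 62 mm below the bush's top. A spring ball in this bottom wall stops a pin that has dropped right through the shank by its own weight, with its collar still about 14 to 20 mm above the bush (23 mm or more: not yet lined up); pressing down on its head with about 8 to 20 N takes it on, down to the collar.
- grip_slide (a joint): How far the grip is drawn out of the socket, in m: 0 = fully home, shoulder against the socket; it grows along the stand's -y, up to 0.027. At the start 0.012 to 0.026. Slides with about 4 N of friction and stays where it is left; push on its end face.
- grip_turn (a joint): Angle of the grip about the pulling axis, rad: 0 = clamp knob straight up, negative = leaning to the stand's -x (the robot), positive = away. Starts at -0.6 to -0.5; stops at -0.9 and 1.1. Stiff (0.15 N m), stays where left. The hidden cross-hole is upright at an unknown angle from 0.2 to 0.7.
- clamp_knob (a point): Centre of the orange clamp knob, 32 mm across and 30 mm long, on a 15 mm steel screw standing out radially from the steel grip; pushing its near side with shut fingers (about 4 N) swings it over. 90 mm from the pulling axis; 90 mm from the pin hole along the stand's -y when the grip is home. Its z axis points outward along the screw.
- grip_end (a point): Centre of the grip's flat end face, on the pulling axis 85 mm above the bench and 125 mm from the pin hole when home. It faces the stand's -y. The face is 46 mm wide and 64 mm across its two arms; the jaws between them, 36 mm wide, end 2 mm farther in.
- pin_medium_center (a point): Centre of the medium pin, the one to use: 110 mm in all, a 12 mm steel pin with a 5 mm tapered nose (tip 7 mm wide), collar 28 mm across and 8 mm thick, red round head 24 mm across and 27 mm high. z up the pin: nose tip at -55 mm, underside of collar at +20, head from +28 to +55 mm. Stands loose and upright in the rack, 30 mm deep.
- pin_medium: The medium pin again, with its origin at the nose tip; about 90 g.
- pin_short_center (a point): Centre of the short pin: the same but 50 mm long below the collar (85 mm in all). Stays in the rack.
- pin_long_center (a point): Centre of the long pin: the same but 95 mm long below the collar (130 mm in all). Stays in the rack.
- rack: Fixed blue pin rack, 60 by 186 mm and 45 mm high, with three blind holes 62 mm apart along its y, 30 mm deep, so the longer the pin the higher its head; which pin stands in which hole varies. Origin at the centre of its underside.
- mount_a: Black resin sample disc, 32 mm across, 18 mm high, lying on the stand's bed. Leave alone.
- mount_b: Green resin sample disc, 32 mm across, 18 mm high, on the bench. Leave alone.
- wrench: Steel wrench, 180 mm, on the bench. Leave alone.
- specimen: Flat aluminium dog-bone test bar, 150 by 20 by 4 mm, on the bench. Leave alone.
- caliper: Caliper, 200 mm, on the bench. Leave alone.
- wash_bottle: White bottle with a red cap, 60 mm across, 150 mm high, behind the stand. Leave alone.
- jar: Amber jar with a black lid, 66 mm across, 80 mm high, behind the stand. Leave alone.
Mind the look-alikes: they are no part of the job. What is shaped like the pin_medium but blue or turquoise is not meant.

How it is judged (in metres and radians):
On the way, in this order (a step that is already met when the one before it is completed fails the run):
1. the grip is slid home in its socket (to within 2 mm) (value of joint grip_slide below 0.002 m), for 0.2 s.
2. with the grip home, the medium pin stands upright in the bush, its nose at least 15 mm inside and on the shank (z of pin_medium_center in the frame of pin_mouth between 0.015 and 0.04 m and horizontal distance between pin_medium_center and pin_mouth below 0.01 m and value of joint grip_slide below 0.003 m), for 0.2 s.
At the end, for the whole second after the job is handed in: The grip is home in the socket (within 3 mm), the medium pin is pushed right through socket and shank with its collar within 3 mm of the bush, upright in the hole (within 5 mm and 0.08 rad), and at rest (z of pin_medium_center in the frame of pin_mouth below -0.017 m and horizontal distance between pin_medium_center and pin_mouth below 0.005 m and angle between the z axis of pin_medium_center and the z axis of pin_mouth, either way round below 0.08 rad and value of joint grip_slide below 0.003 m and linear speed of pin_medium below 0.02 m/s); the robot touches nothing.
It fails at once if the short or the long pin is shifted more than 20 mm from its place (distance of any of pin_short_center, pin_long_center from where it was at the start of the episode above 0.02 m).
It fails at once if a bystander is shifted more than 30 mm (distance of any of mount_a, mount_b, wrench, specimen, caliper, wash_bottle, jar from where it was at the start of the episode above 0.03 m).
It also fails if it takes over 67 s, if anything falls off the work surface, if the arm or the gripper's body presses on something with over 40 N, if the wrist force passes 120 N, or if a joint passes its speed limit or range.

## Robot

A 6-joint arm with a two-finger parallel gripper is mounted at the origin on the work surface. World frame = base frame: x ahead of the robot, y to its left, z up, the work surface at z = 0. Lengths are in mm, angles in rad, forces in N, time in s.
With the tool pointing down it reaches from about 400 to 925 mm from the base axis. Payload 12.5 kg.
Tool frame: the origin (TCP) lies at the centre of the arm's flange, where the gripper is bolted on; the fingertips stand 190 mm ahead of it and the grasp point (between the pads) lies 171 mm ahead of it; z points along the fingers, y is the line along which they close (so a half turn about z gives the same grasp; the last joint's range is limited). The gripper opens to 95 mm and grips with 3 to 60 N. Pads are 20 mm wide; open, the fingers measure 119 mm over their backs; the gripper's body (75 mm by 180 mm) begins 59 mm behind the grasp point.
Start: joints at [-1.217, 0.491, 1.559, -0, 1.092, -0.106], TCP at [277.374, -560.079, 404.761] pointing down, gripper open.
Joint ranges: [-3.1, 3.1], [-0.84, 2.19], [0.05, 2.79], [-1.13, 4.28], [0.06, 2.93], [-2.69, 2.69]. Speed limits (rad/s): [2.22, 2.22, 2.79, 3.14, 3.14, 3.14].

## Interface

Orientations are given as [roll, pitch, yaw] about the fixed x, y, z axes, in that order (R = Rz(yaw) Ry(pitch) Rx(roll)).
In Python, from cell import env, read_camera, search_frame, cut_out gives the robot as it stands. The module is installed in compiled form; this text tells all that it offers.
- The arm moves only by the tool move_arm, never from a script. Its argument "commands" is a list of rows, each a list of 3 entries, a list of its own where there are three numbers: the shift along the world's x, y, z normalised to -1 to 1, where 1 is 0.03 m, then the turn about the world's z normalised to -1 to 1, where 1 is 0.08 rad, then the opening, from -1 (shut) to 1 (fully open), so that 0 is half open. A call has 1 to 20 rows; each row shifts and turns the commanded pose from where the row before left it; what a row does not reach is not made up. A row lasts 1/12 s, in which the tool goes at most 41.7 mm and 7.16 degrees, less where a joint would pass 70% of its speed; a pose out of reach is approached as far as the arm can. A call with a number of a shift or a turn outside -1 to 1 is refused whole. A call with a gripper value outside its range is refused whole. The fingers move at their own pace and stop on an object; the grip force is fixed at half the most. Time passes only in rows, so rows that do not move let the fingers close. It gives the time, the measured TCP pose, the force, the opening and the grip force at its end, in the units of the state.
- env.state(): the state, without advancing time (a new reading comes with each control period).
- read_camera(name): name is "side" or "top"; returns a dict with "image" (384x512x3 uint8, red, green, blue), "fx", "fy", "cx", "cy" (pixels), "rvec" (rotation vector, rad) and "tvec" (3), from world to camera coordinates, as OpenCV has them. Camera axes: x right, y down, z forward; pixel columns grow to the right and rows downward; lengths in mm; the calibration is good to about 2 mm. A picture is of the moment at which its call begins. There is no depth.
- env.job_done(): hands the job in; it is judged then, once.
Trained networks look in a picture, given as the dict that the camera call returned (one of the last four; its "shot" number tells which), for a name from the list of things; names that differ only in an ending like _2 or _b are one class to them, and where a whole thing is asked for, a point or a joint stands for the part that bears it (a point fixed in the world has none). Each returns a list of dicts, best first, with "confidence" (0 to 1); they miss things now and then, are a little off and sometimes report something else, mostly with a low value. They report only what shows in the picture. A call takes as long as a camera call. They do not tell look-alikes from the thing itself.
- search_frame(thing, picture): "at" ([column, row] in pixels, amid what is visible of it).
- cut_out(thing, picture): "region" (384x512 bool, what is visible of it) and "at" ([column, row] in pixels, amid what is visible of it).
The state is a dict: "t": time; "joints": joint angles; "qvel": joint speeds; "tau": joint torques, N m; "eef_pos": TCP position; "tcp_rot": TCP orientation; "ft_force": force on the tool from outside, world axes, zero at the start; "moment": the same for the moment, N m; "opening": opening from 0.0 (shut) to 1.0 (fully open); "grip_force": force on a finger pad.
Only numpy, scipy, OpenCV 4.12 (cv2) and the standard library are available. Lean on these libraries where they do the work, as an engineer would, in place of code of your own. Each camera call takes 0.05 s, during which the arm holds its last target. There are 200 camera calls.

## Working session

There is one attempt and no reset: what is moved stays moved. The work goes in short steps, Python scripts to look and compute and a tool call to move; the robot and the scene stay as the last step left them, time stands still between calls to the robot, and variables do not carry over. Pictures are saved under pics/ and viewed, at most 10 in all, crops included, and the job is handed in when it is done.

Besides the shell and the picture viewer there is one more tool, called after ">>>" by a JSON object that holds its "op" and its "data", one argument or row to a line. move_arm: Moves the arm, as the interface text tells. Its arguments: {"type":"object","properties":{"commands":{"type":"array","items":{"type":"array"}}},"required":["commands"]}

```bash
mkdir -p pics; cat > h.py <<'E'
import numpy as np, cv2
from cell import env, read_camera, search_frame, cut_out
def ray(p,uv):
    R,_=cv2.Rodrigues(np.array(p["rvec"],float)); t=np.array(p["tvec"],float).ravel()
    d=R.T@np.array([(uv[0]-p["cx"])/p["fx"],(uv[1]-p["cy"])/p["fy"],1.]); return -R.T@t,d
def atz(p,uv,z):
    c,d=ray(p,uv); return c+d*(z-c[2])/d[2]
def tri(p1,a,p2,b):
    c1,d1=ray(p1,a); c2,d2=ray(p2,b); d1/=np.linalg.norm(d1); d2/=np.linalg.norm(d2)
    s=np.linalg.lstsq(np.c_[d1,-d2],c2-c1,rcond=None)[0]; x=c1+s[0]*d1; y=c2+s[1]*d2
    return (x+y)/2,np.linalg.norm(x-y)
def proj(p,X):
    K=np.array([[p["fx"],0,p["cx"]],[0,p["fy"],p["cy"]],[0,0,1.]])
    return cv2.projectPoints(np.array(X,float).reshape(-1,3),np.array(p["rvec"],float),np.array(p["tvec"],float),K,None)[0].reshape(-1,2)
def save(p,n,box=None,s=1):
    im=p["image"][:,:,::-1]
    if box: im=im[box[1]:box[3],box[0]:box[2]]
    cv2.imwrite("pics/"+n,cv2.resize(im,None,fx=s,fy=s,interpolation=cv2.INTER_CUBIC))
E
python3 - <<'E'
from h import *
np.set_printoptions(precision=1,suppress=True)
P={n:read_camera(n) for n in("side","top")}
for n,p in P.items():
    save(p,n+"0.png",s=1.5); print(n,"cam",ray(p,(256,192)),p["fx"])
for th in["pin_medium_center","pin_short_center","pin_long_center","pin_mouth","clamp_knob","grip_end","rack","stand"]:
    for n,p in P.items(): print(th,n,[(np.round(r["at"],1).tolist(),round(r["confidence"],2)) for r in search_frame(th,p)])
print(env.state())
E
```

```text
side cam (array([  471.6, -1220.3,  1057.7]), array([ 0.1,  0.8, -0.6])) 443.33760397978443
top cam (array([ 375.6,  -76.5, 1354.1]), array([ 0.1,  0. , -1. ])) 365.2869724754164
pin_medium_center side [([172.3, 244.9], 0.72), ([208.0, 279.2], 0.69), ([188.6, 277.3], 0.52), ([257.0, 201.5], 0.51), ([197.2, 249.4], 0.45)]
pin_medium_center top [([349.4, 232.3], 0.55), ([298.5, 233.7], 0.49), ([307.3, 260.1], 0.44), ([218.7, 182.3], 0.17)]
pin_short_center side []
pin_short_center top [([173.0, 132.0], 0.74), ([235.9, 183.8], 0.72), ([125.6, 249.7], 0.59)]
pin_long_center side []
pin_long_center top [([284.6, 228.2], 0.51)]
pin_mouth side [([256.3, 204.3], 0.72)]
pin_mouth top [([234.3, 183.6], 0.87)]
clamp_knob side [([253.5, 173.4], 0.66)]
clamp_knob top [([220.6, 183.0], 0.64), ([229.9, 131.9], 0.27)]
grip_end side [([252.0, 174.8], 0.73)]
grip_end top [([254.8, 226.4], 0.68), ([220.8, 183.4], 0.66), ([256.7, 187.6], 0.58), ([321.9, 234.7], 0.55)]
rack side [([207.5, 258.4], 0.83), ([255.4, 204.3], 0.33)]
rack top [([297.6, 234.7], 0.71), ([233.2, 180.9], 0.66)]
stand side [([255.7, 199.1], 0.79)]
stand top [([241.3, 181.0], 0.87), ([230.1, 130.7], 0.36), ([171.9, 132.5], 0.3)]
{'t': 0.9, 'joints': array([-1.2,  0.5,  1.6,  0. ,  1.1, -0.1]), 'qvel': array([-0., -0.,  0.,  0., -0.,  0.]), 'tau': array([ -0. , -61.2, -25.8,   0.1,   0. ,  -0. ]), 'eef_pos': array([ 277.4, -560.1,  404.8]), 'tcp_rot': array([3.1, 0. , 0.5]), 'ft_force': array([ 0.6, -0. , -0.1]), 'moment': array([0., 0., 0.]), 'grip_force': 0.0, 'opening': 0.9989749595402387}
```

View pics/side0.png

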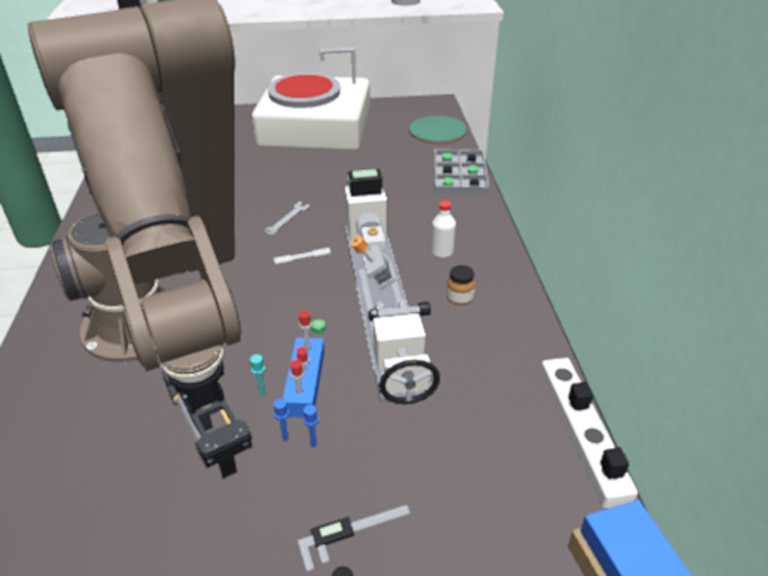

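View pics/top0.png

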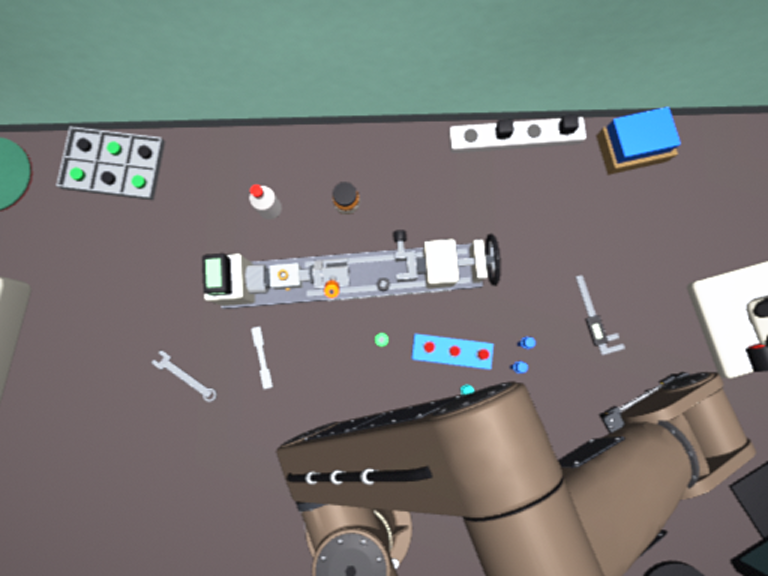

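The side view shows the red heads at (203,212), (201,236) and (198,245) in native pixels, with blue and turquoise look-alikes around the rack. In the top view the red heads are at (286,231), (303,234) and (323,236), the bush at (189,183), the orange knob at (221,193) and the rack at (302,234). Next I'll segment the colours and triangulate.

```bash
python3 - <<'E'
from h import *
np.set_printoptions(precision=1,suppress=True)
P={n:read_camera(n) for n in("side","top")}
def blobs(p,lo,hi,box,mn=8):
    h=cv2.cvtColor(p["image"],cv2.COLOR_RGB2HSV); h[:,:,0]=(h[:,:,0].astype(int)+20)%180
    m=cv2.inRange(h,lo,hi); k=np.zeros_like(m); x0,y0,x1,y1=box;k[y0:y1,x0:x1]=m[y0:y1,x0:x1]
    n,_,st,c=cv2.connectedComponentsWithStats(k)
    return [(c[i].round(1),st[i][[0,1,2,3,4]].tolist()) for i in range(1,n) if st[i][4]>=mn]
B={"side":(180,190,225,275),"top":(270,215,340,255)}
for n in P: print(n,"red",blobs(P[n],(10,120,60),(27,255,255),B[n]))
B={"side":(225,130,275,200),"top":(175,165,245,210)}
for n in P: print(n,"orange",blobs(P[n],(27,100,90),(48,255,255),B[n],4))
B={"side":(150,200,240,300),"top":(265,210,345,255)}
for n in P: print(n,"blue",blobs(P[n],(110,100,60),(140,255,255),B[n],20))
for n in P:
  for r in cut_out("rack",P[n])[:1]: print(n,r["confidence"],cv2.minAreaRect(np.argwhere(r["region"])[:,::-1].astype(np.float32)))
  for r in cut_out("stand",P[n])[:1]: print(n,r["confidence"],cv2.minAreaRect(np.argwhere(r["region"])[:,::-1].astype(np.float32)))
p=P["side"];q=P["top"]
a=p["image"][130:300,150:320]; b=q["image"][150:260,170:345]
A=cv2.resize(a,(560,560),interpolation=cv2.INTER_CUBIC); 
cv2.imwrite("pics/c_side.png",A[:,:,::-1]); cv2.imwrite("pics/c_top.png",cv2.resize(b,None,fx=4.5,fy=4.5,interpolation=cv2.INTER_CUBIC)[:,:,::-1])
E
```

```text
side red [(array([202.7, 211.3]), [199, 207, 8, 10, 61]), (array([199. , 240.6]), [194, 232, 11, 19, 111])]
top red [(array([285.7, 230.9]), [283, 228, 6, 7, 33]), (array([302.6, 233.5]), [300, 231, 6, 6, 31]), (array([322. , 235.7]), [319, 233, 7, 6, 34])]
side orange [(array([248. , 153.7]), [246, 152, 5, 4, 18]), (array([239.2, 162.6]), [234, 157, 11, 12, 81])]
top orange [(array([188. , 183.1]), [185, 180, 7, 7, 24]), (array([220.8, 192.2]), [216, 187, 10, 12, 89]), (array([191. , 192.2]), [190, 192, 3, 2, 4])]
side blue [(array([197.8, 230.6]), [194, 225, 9, 15, 62]), (array([201.2, 261.7]), [182, 225, 34, 73, 1058]), (array([171.7, 246.8]), [167, 236, 10, 28, 140])]
top blue [(array([300.8, 234.1]), [274, 222, 55, 24, 787]), (array([342.8, 244.3]), [340, 241, 5, 8, 23])]
side 0.91 ((202.68917846679688, 251.8648681640625), (21.371868133544922, 52.114479064941406), 9.462321281433105)
side 0.68 ((260.3714294433594, 190.44931030273438), (160.1601104736328, 46.767669677734375), 77.82854461669922)
top 0.93 ((301.5769348144531, 233.38462829589844), (53.08686447143555, 17.985036849975586), 7.125016689300537)
top 0.78 ((233.77783203125, 177.63021850585938), (43.40342712402344, 199.7490997314453), 84.64418029785156)
```

View pics/c_side.png

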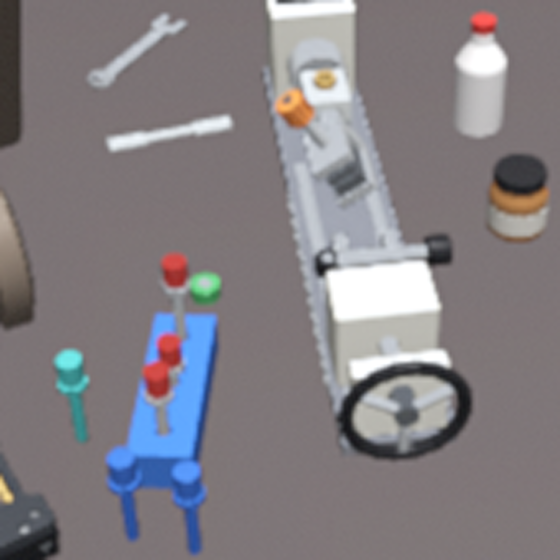

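View pics/c_top.png

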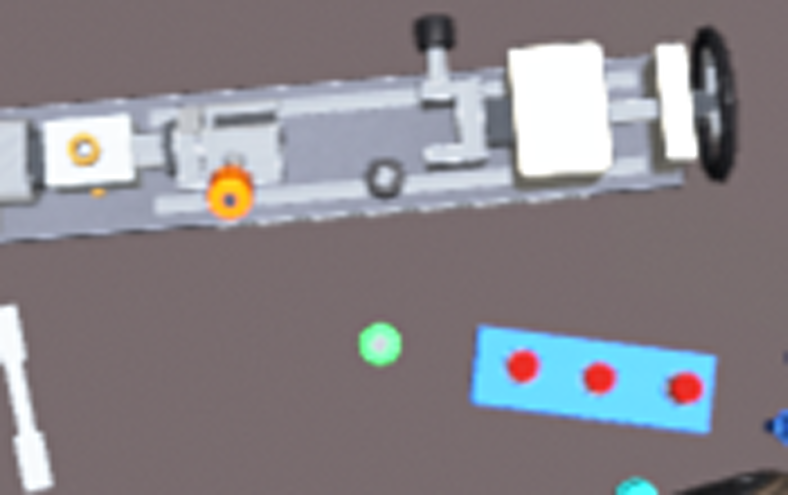

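```bash
python3 - <<'E'
from h import *
np.set_printoptions(precision=1,suppress=True)
P={n:read_camera(n) for n in("side","top")};s,t=P["side"],P["top"]
for nm,a,b in[("A",(202.7,211.3),(285.7,230.9)),("B",(201.1,236.2),(302.6,233.5)),("C",(197.8,245),(322,235.7)),("bush",(248.2,153.7),(188.3,183.1)),("knob",(239.2,162.2),(220.8,192.2))]:
    print(nm,*tri(s,a,t,b))
for L in(85,110,130): print(L,[atz(t,u,15+L-6)[:2] for u in((285.7,230.9),(302.6,233.5),(322,235.7))])
print("bush@122",atz(t,(188.3,183.1),122),atz(s,(248.2,153.7),122))
e=[atz(t,np.array(u)/1.5,30) for u in((222,306),(483,286))];print(e,np.arctan2(*(e[0]-e[1])[[1,0]]))
# rack heading from corners at z=45 (crop px/4.5+offset)
c=[atz(t,(170+u/4.5,150+v/4.5),45) for u,v in((480,325),(717,354),(710,432),(471,402))];print("rack",np.array(c),np.mean(c,0), np.arctan2(*(c[0]-c[1])[[1,0]]))
# crosshead wheel etc: stand axis from lines
print(search_frame("mount_a",t)[:2],search_frame("mount_b",t)[:2])
g=[atz(t,(170+u/4.5,150+v/4.5),85) for u,v in((280,103),(280,185))];print("gripend",g)
E
```

```text
A [ 410.  -167.9  131.9] 0.42951593340907196
B [ 400.9 -229.4   83.9] 0.8772828058600807
C [ 392.1 -291.3  109.4] 0.42313486668925515
bush [582.3 159.8 115.4] 0.7841571825037049
knob [541.3  43.6 161.4] 0.16868170434834057
85 [array([ 411.3, -170.7]), array([ 401.1, -228.1]), array([ 392.1, -294. ])]
110 [array([ 410.6, -168.8]), array([ 400.6, -225.1]), array([ 391.8, -289.7])]
130 [array([ 410. , -167.3]), array([ 400.2, -222.7]), array([ 391.5, -286.2])]
bush@122 [580.8 158.5 122. ] [581.9 150.3 122. ]
[array([522.5, 322.8,  30. ]), array([ 556. , -313.4,   30. ])] 1.6232645744732412
rack [[ 444.2 -143.3   45. ]
 [ 416.9 -329.8   45. ]
 [ 356.2 -321.    45. ]
 [ 384.  -134.2   45. ]] [ 400.3 -232.1   45. ] 1.4251565446779701
[{'at': [255.6, 190.3], 'confidence': 0.39}] [{'at': [255.6, 190.3], 'confidence': 0.39}]
gripend [array([619.7,  10.2,  85. ]), array([554.7,  11.1,  85. ])]
```

Triangulated head heights are A (286,231) = 132 mm, so long; B (303,234) = 84 mm, so short; and C (322,236) = 109 mm, so medium (111.5 expected). C is the pin to use; the blue and turquoise ones are look-alikes. The enlarged crop agrees: C has a medium amount of shaft showing. Grip slide is about 22 mm and turn about -0.54.

I'll shut the fingers and go in front of the grip's end face, offset to +x so that the gripper body clears the knob.

>>> {"op": "move_arm", "data": {
  "commands": [
    [[0.58,0.95,0],-1,-1],
    [[0.58,0.95,0],-1,-1],
    [[0.58,0.95,0],-1,-1],
    [[0.58,0.95,0],-1,-1],
    [[0.58,0.95,0],-1,-1],
    [[0.58,0.95,0],0,-1],
    [[0.58,0.95,0],0,-1],
    [[0.58,0.95,0],0,-1],
    [[0.58,0.95,0],0,-1],
    [[0.58,0.95,0],0,-1],
    [[0.58,0.95,0],0,-1],
    [[0.58,0.95,0],0,-1],
    [[0.58,0.95,0],0,-1],
    [[0.58,0.95,0],0,-1],
    [[0.58,0.95,0],0,-1],
    [[0.58,0.95,0],0,-1],
    [[0.58,0.95,0],0,-1],
    [[0.58,0.95,0],0,-1],
    [[0.58,0.95,0],0,-1],
    [[0,0,0],0,-1]
  ]
}}

```text
t: 3.07
eef_pos: [609.8, -14.5, 404.6]
tcp_rot: [-3.141, -0.001, 0.063]
ft_force: [0.3, 0.5, -0.1]
opening: 0.004
grip_force: 0.0
```

>>> {"op": "move_arm", "data": {
  "commands": [
    [[0,0,-0.95],-0.12,-1],
    [[0,0,-0.95],0,-1],
    [[0,0,-0.95],0,-1],
    [[0,0,-0.95],0,-1],
    [[0,0,-0.95],0,-1],
    [[0,0,0],0,-1]
  ]
}}

```text
t: 3.57
eef_pos: [606.9, -18.8, 257.6]
tcp_rot: [-3.14, 0.008, 0.05]
ft_force: [-1.3, -0.3, -0.1]
opening: 0.004
grip_force: 0.0
```

```bash
python3 - <<'E'
from h import *
s,t=read_camera("side"),read_camera("top")
a=cv2.resize(s["image"][110:230,210:310],(500,600),interpolation=cv2.INTER_CUBIC)
b=cv2.resize(t["image"][150:230,180:280],None,fx=3,fy=3,interpolation=cv2.INTER_CUBIC)
o=np.zeros((600,800,3),np.uint8);o[:,:500]=a;o[:240,500:]=b;cv2.imwrite("pics/p1.png",o[:,:,::-1]);print(env.state()["eef_pos"],env.state()["ft_force"])
E
```

```text
[608.08813576 -18.86935331 262.32376661] [-0.05141662 -0.52029862  1.03379149]
```

View pics/p1.png

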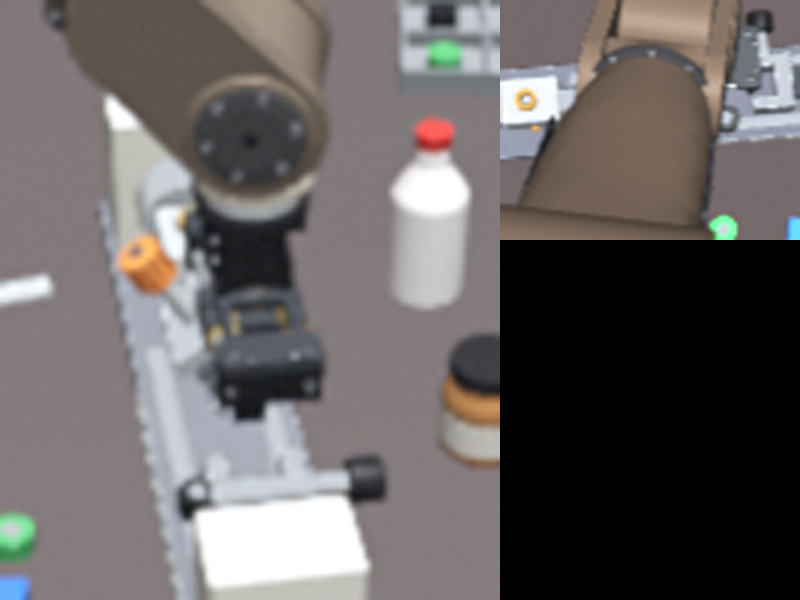

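The shut fingers stand in front of the end face, and the gripper clears the knob at crop pixel (145,265). Pushing along stand +y now.

>>> {"op": "move_arm", "data": {
  "commands": [
    [[-0.017,0.333,0],0,-1],
    [[-0.017,0.333,0],0,-1],
    [[-0.017,0.333,0],0,-1],
    [[-0.01,0.2,0],0,-1],
    [[0,0,0],0,-1]
  ]
}}

```text
t: 4.08
eef_pos: [606.1, 19.1, 263.2]
tcp_rot: [-3.142, -0.001, 0.052]
ft_force: [-0.9, -0.0, -0.8]
opening: 0.005
grip_force: 0.0
```

>>> {"op": "move_arm", "data": {
  "commands": [
    [[-0.005,0.1,0],0,-1],
    [[-0.005,0.1,0],0,-1],
    [[0,0,0],0,-1]
  ]
}}

```text
t: 4.33
eef_pos: [605.8, 23.8, 262.4]
tcp_rot: [3.142, -0.0, 0.05]
ft_force: [-0.2, -0.3, 0.7]
opening: 0.008
grip_force: 0.5
```

```bash
python3 - <<'E'
from h import *
s,t=read_camera("side"),read_camera("top")
a=cv2.resize(s["image"][130:200,220:290],(600,600),interpolation=cv2.INTER_CUBIC)
cv2.imwrite("pics/p2.png",a[:,:,::-1])
h=cv2.cvtColor(s["image"],cv2.COLOR_RGB2HSV);m=cv2.inRange(h,(7,100,90),(28,255,255));k=np.argwhere(m[150:175,225:246])
print((k.mean(0)+[150,225])[::-1],len(k),env.state()["ft_force"],env.state()["eef_pos"])
print(proj(s,[[541.3,43.6,161.4],[540.2,65.6,161.4]]))
E
```

```text
[238.06410256 158.78205128] 78 [ 0.16016955 -0.82999027  0.21160753] [605.8171833   23.47535033 262.19044061]
[[239.18589592 162.21257611]
 [238.41356105 158.63671488]]
```

The knob has moved about 21 mm with the grip. I'll press on until the force shows the shoulder is against the socket.

>>> {"op": "move_arm", "data": {
  "commands": [
    [[0,0.1,0],0,-1],
    [[0,0.05,0],0,-1],
    [[0,0,0],0,-1]
  ]
}}

```text
t: 4.68
eef_pos: [606.2, 25.6, 262.6]
tcp_rot: [3.138, -0.001, 0.051]
ft_force: [-0.5, -23.6, 3.4]
opening: 0.009
grip_force: 11.8
```

Home: the force rose to 24 N. Backing off, going up, turning, and over to pin C.

>>> {"op": "move_arm", "data": {
  "commands": [
    [[0,-0.5,0],0,-1],
    [[0,-0.5,0],0,-1],
    [[0,0,0.95],1,-1],
    [[0,0,0.95],1,-1],
    [[0,0,0.95],1,0.2],
    [[0,0,0.95],1,0.2],
    [[-0.48,-0.68,0],1,0.2],
    [[-0.48,-0.68,0],1,0.2],
    [[-0.48,-0.68,0],1,0.2],
    [[-0.48,-0.68,0],1,0.2],
    [[-0.48,-0.68,0],1,0.2],
    [[-0.48,-0.68,0],1,0.2],
    [[-0.48,-0.68,0],1,0.2],
    [[-0.48,-0.68,0],1,0.2],
    [[-0.48,-0.68,0],1,0.2],
    [[-0.48,-0.68,0],1,0.2],
    [[-0.48,-0.68,0],1,0.2],
    [[-0.48,-0.68,0],1,0.2],
    [[-0.48,-0.68,0],1,0.2],
    [[-0.48,-0.68,0],1,0.2]
  ]
}}

```text
t: 6.35
eef_pos: [403.1, -289.0, 376.1]
tcp_rot: [3.141, -0.001, 1.494]
ft_force: [0.3, -0.2, -0.1]
opening: 0.6
grip_force: 0.0
```

>>> {"op": "move_arm", "data": {
  "commands": [
    [[0,0,0],1,0.2],
    [[0,0,0],0.65,0.2],
    [[0,0,0],0,0.2]
  ]
}}

```text
t: 6.6
eef_pos: [403.6, -288.5, 376.1]
tcp_rot: [3.142, -0.001, 1.623]
ft_force: [-0.5, 0.3, -0.6]
opening: 0.599
grip_force: 0.0
```

```bash
python3 - <<'E'
from h import *
np.set_printoptions(precision=1,suppress=True)
s,t=read_camera("side"),read_camera("top");print(env.state()["eef_pos"])
h=cv2.cvtColor(s["image"],cv2.COLOR_RGB2HSV);m=cv2.inRange(h,(7,100,90),(28,255,255));k=np.argwhere(m[140:175,225:260]);a=None
n,_,st,c=cv2.connectedComponentsWithStats(m[140:175,225:260]);A=[(c[i]+[225,140],st[i][4]) for i in range(1,n)]
h=cv2.cvtColor(t["image"],cv2.COLOR_RGB2HSV);m=cv2.inRange(h,(7,100,90),(28,255,255))
n,_,st,c=cv2.connectedComponentsWithStats(m[165:210,175:245]);B=[(c[i]+[175,165],st[i][4]) for i in range(1,n)]
print(A,B)
for p in(s,t):
  for th in("pin_mouth","clamp_knob"):print(th,[(np.round(r["at"],1),round(r["confidence"],2)) for r in search_frame(th,p)[:2]])
a=max([x for x in A],key=lambda x:x[1])[0];b=max(B,key=lambda x:x[1])[0];print(tri(s,a,t,b))
E
```

```text
[ 404.  -287.9  376.2]
[(array([248.1, 153.7]), np.int32(17)), (array([238. , 158.7]), np.int32(79))] [(array([188., 183.]), np.int32(25)), (array([213.6, 192.8]), np.int32(94)), (array([191. , 192.2]), np.int32(4))]
pin_mouth [(array([257.4, 202.9]), 0.75)]
clamp_knob [(array([251.3, 172.4]), 0.85)]
pin_mouth [(array([236. , 183.9]), 0.79), (array([215.6, 181.9]), 0.68)]
clamp_knob [(array([214.9, 185.5]), 0.87)]
(array([539.5,  67.3, 160. ]), np.float64(1.0619745090420636))
```

Knob now triangulates at y = 67, so the grip moved about 24 mm and is home. That puts the bush at about (581.7, 159.6). Down onto pin C.

>>> {"op": "move_arm", "data": {
  "commands": [
    [[-0.41,-0.12,0],0,0.2],
    [[0,0,-0.7],0,0.2],
    [[0,0,-0.7],0,0.2],
    [[0,0,-0.7],0,0.2],
    [[0,0,-0.7],0,0.2],
    [[0,0,0],0,0.2]
  ]
}}

```text
t: 7.4
eef_pos: [391.0, -291.0, 289.5]
tcp_rot: [-3.138, -0.004, 1.622]
ft_force: [-0.3, 0.2, 0.2]
opening: 0.599
grip_force: 0.0
```

>>> {"op": "move_arm", "data": {
  "commands": [
    [[0,0,0.05],0,-1],
    [[0,0,0],0,-1],
    [[0,0,0],0,-1],
    [[0,0,0],0,-1],
    [[0,0,0],0,-1],
    [[0,0,0],0,-1]
  ]
}}

```text
t: 7.9
eef_pos: [391.9, -291.3, 294.3]
tcp_rot: [3.141, 0.001, 1.622]
ft_force: [-1.2, -0.7, 3.2]
opening: 0.246
grip_force: 30.0
```

The head is gripped (23.4 mm opening). Lift and carry it over the bush.

>>> {"op": "move_arm", "data": {
  "commands": [
    [[0,0,0.5],0,-1],
    [[0,0,0.9],0,-1],
    [[0,0,0.95],0,-1],
    [[0,0,0.95],0,-1],
    [[0,0,0.95],0,-1],
    [[0,0,0.95],0,-1],
    [[0,0,0.8],0,-1],
    [[0,0,0],0,-1]
  ]
}}

```text
t: 8.57
eef_pos: [391.9, -291.2, 478.3]
tcp_rot: [3.137, 0.005, 1.622]
ft_force: [0.3, -0.0, -0.6]
opening: 0.245
grip_force: 30.0
```

>>> {"op": "move_arm", "data": {
  "commands": [
    [[0.395,0.94,0],0,-1],
    [[0.395,0.94,0],0,-1],
    [[0.395,0.94,0],0,-1],
    [[0.395,0.94,0],0,-1],
    [[0.395,0.94,0],0,-1],
    [[0.395,0.94,0],0,-1],
    [[0.395,0.94,0],0,-1],
    [[0.395,0.94,0],0,-1],
    [[0.395,0.94,0],0,-1],
    [[0.395,0.94,0],0,-1],
    [[0.395,0.94,0],0,-1],
    [[0.395,0.94,0],0,-1],
    [[0.395,0.94,0],0,-1],
    [[0.395,0.94,0],0,-1],
    [[0.395,0.94,0],0,-1],
    [[0.395,0.93,0],0,-1],
    [[0,0,0],0,-1],
    [[0,0,0],0,-1]
  ]
}}

```text
t: 10.07
eef_pos: [581.6, 160.8, 472.5]
tcp_rot: [-3.14, 0.0, 1.624]
ft_force: [-1.0, 0.8, -1.0]
opening: 0.243
grip_force: 30.0
```

```bash
python3 - <<'E'
from h import *
np.set_printoptions(precision=1,suppress=True)
s,t=read_camera("side"),read_camera("top");e=env.state();print(e["eef_pos"],e["tcp_rot"],e["opening"])
T=e["eef_pos"]; print("nose expected",T-[0,0,279.3],proj(s,[T-[0,0,279.3],T-[0,0,204.3],[581.7,159.6,122]]),proj(t,[T-[0,0,279.3]]))
u,v=proj(s,[T-[0,0,230]])[0].astype(int); print(u,v)
b=(u-35,v-35,u+35,v+35);print(b);save(s,"p3.png",b,8)
E
```

```text
[581.3 159.2 473.1] [-3.1  0.   1.6] 0.24393425276135502
nose expected [581.3 159.2 193.8] [[247.5 136. ]
 [247.2 117.9]
 [247.9 152.3]] [[183.8 179.4]]
247 124
(np.int64(212), np.int64(89), np.int64(282), np.int64(159))
```

View pics/p3.png

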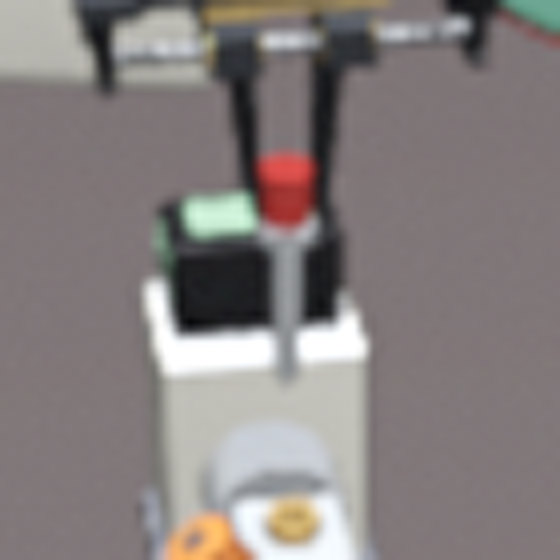

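The nose shows at (247.9,136.3), where it was expected (247.5,136.0), and the bush at (248.6,153.5), so the pin hangs straight and on target to about 1 mm. Lowering.

>>> {"op": "move_arm", "data": {
  "commands": [
    [[0.03,0.02,-0.7],0,-1],
    [[0,0,-0.7],0,-1],
    [[0,0,-0.7],0,-1],
    [[0,0,-0.1],0,-1],
    [[0,0,0],0,-1],
    [[0,0,-0.12],0,-1],
    [[0,0,-0.12],0,-1],
    [[0,0,0],0,-1]
  ]
}}

```text
t: 10.83
eef_pos: [582.4, 160.0, 400.9]
tcp_rot: [3.141, -0.0, 1.622]
ft_force: [-0.6, -0.4, -0.7]
opening: 0.244
grip_force: 30.0
```

>>> {"op": "move_arm", "data": {
  "commands": [
    [[0,0,-0.1],0,-1],
    [[0,0,-0.1],0,-1],
    [[0,0,0],0,-1]
  ]
}}

```text
t: 11.08
eef_pos: [582.4, 160.2, 394.2]
tcp_rot: [-3.141, 0.0, 1.622]
ft_force: [0.0, -0.4, -1.2]
opening: 0.246
grip_force: 30.0
```

>>> {"op": "move_arm", "data": {
  "commands": [
    [[0,0,-0.1],0,-1],
    [[0,0,-0.1],0,-1],
    [[0,0,-0.1],0,-1],
    [[0,0,0],0,-1]
  ]
}}

```text
t: 11.42
eef_pos: [582.4, 160.2, 384.8]
tcp_rot: [-3.141, 0.0, 1.622]
ft_force: [0.4, 0.4, -0.7]
opening: 0.245
grip_force: 30.0
```

>>> {"op": "move_arm", "data": {
  "commands": [
    [[0,0,-0.1],0,-1],
    [[0,0,-0.07],0,-1],
    [[0,0,0],0,-1]
  ]
}}

```text
t: 11.67
eef_pos: [582.4, 160.2, 380.0]
tcp_rot: [-3.141, 0.0, 1.622]
ft_force: [0.1, -0.4, -0.9]
opening: 0.247
grip_force: 30.0
```

Pin is about 21 mm deep and free. Release it, rise, and check.

>>> {"op": "move_arm", "data": {
  "commands": [
    [[0,0,0],0,0],
    [[0,0,0],0,0],
    [[0,0,0],0,0],
    [[0,0,0],0,0],
    [[0,0,0.5],0,0],
    [[0,0,0.95],0,0],
    [[0,0,0.95],0,0],
    [[-0.9,0,0.6],0,-1],
    [[-0.9,0,0.1],0,-1],
    [[-0.9,0,0],0,-1],
    [[-0.9,0,0],0,-1],
    [[-0.9,0,0],0,-1],
    [[0,0,0],0,-1]
  ]
}}

```text
t: 12.75
eef_pos: [443.8, 160.2, 474.1]
tcp_rot: [-3.141, -0.0, 1.623]
ft_force: [1.2, 0.4, 1.9]
opening: 0.135
grip_force: 0.0
```

```bash
cat > look.py <<'E'
from h import *
np.set_printoptions(precision=1,suppress=True)
s,t=read_camera("side"),read_camera("top")
def bl(p,lo,hi,box):
    x0,y0,x1,y1=box;h=cv2.cvtColor(p["image"][y0:y1,x0:x1],cv2.COLOR_RGB2HSV);h[:,:,0]=(h[:,:,0].astype(int)+20)%180
    n,_,st,c=cv2.connectedComponentsWithStats(cv2.inRange(h,lo,hi))
    return [(c[i]+[x0,y0],int(st[i][4])) for i in range(1,n) if st[i][4]>5]
for n,p,b in(("s",s,(225,110,280,180)),("t",t,(170,165,245,210))):
    print(n,"red",bl(p,(10,120,60),(26,255,255),b),"or",bl(p,(27,100,90),(48,255,255),b))
# expected head centre: z=195.5 standing; 122+17+21.5 dropped; 143.5 home
B=[581.9,159.8]
for z in(195.5,163,143.5): print(z,proj(s,[B+[z]]),proj(t,[B+[z]]))
e=env.state();print(e["eef_pos"],e["t"])
E
python3 look.py
```

```text
s red [(array([249.1, 136.1]), 34)] or [(array([238. , 158.7]), 79), (array([248. , 154.7]), 7)]
t red [(array([184. , 176.9]), 43)] or [(array([188.5, 184. ]), 20), (array([213.6, 192.8]), 94)]
195.5 [[247.7 135.5]] [[183.6 179.1]]
163 [[247.8 143. ]] [[185.6 180.8]]
143.5 [[247.9 147.5]] [[186.7 181.8]]
[447.1 160.3 474.2] 12.85
```

The pin stands on the shank: red head at (249,136), expected for standing 195.5 mm → (247.7,135.5). Now bring the shut fingers to the near side of the knob, tips at about z 142.

>>> {"op": "move_arm", "data": {
  "commands": [
    [[0.28,-0.64,-0.9],0,-1],
    [[0.28,-0.64,-0.9],0,-1],
    [[0.28,-0.64,-0.9],0,-1],
    [[0.28,-0.64,-0.9],0,-1],
    [[0.28,-0.64,-0.9],0,-1],
    [[0,0,-0.23],0,-1],
    [[0,0,0],0,-1],
    [[0,0,0],0,-1]
  ]
}}

```text
t: 13.52
eef_pos: [490.1, 64.3, 331.6]
tcp_rot: [-3.141, -0.0, 1.622]
ft_force: [-0.7, 0.2, 0.8]
opening: 0.002
grip_force: 0.0
```

>>> {"op": "move_arm", "data": {
  "commands": [
    [[0.13,0.007,0],0,-1],
    [[0.13,0.007,0],0,-1],
    [[0.13,0.007,0],0,-1],
    [[0.13,0.007,0],0,-1],
    [[0.13,0.007,0],0,-1],
    [[0.13,0.007,0],0,-1],
    [[0.13,0.007,0],0,-1],
    [[0.13,0.007,0],0,-1],
    [[0.13,0.007,0],0,-1],
    [[0.13,0.007,0],0,-1],
    [[0.13,0.007,0],0,-1],
    [[0.13,0.007,0],0,-1],
    [[0.13,0.007,0],0,-1],
    [[0,0,0],0,-1]
  ]
}}

```text
t: 14.68
eef_pos: [540.8, 67.0, 331.5]
tcp_rot: [3.141, -0.0, 1.622]
ft_force: [-1.1, -0.2, 1.5]
opening: 0.002
grip_force: 0.7
```

```bash
python3 look.py; python3 -c "
from h import *
save(read_camera('side'),'p4.png',(200,100,300,200),6)"
```

```text
s red [(array([246. , 133.5]), 6)] or [(array([234.7, 141.4]), 10), (array([246.2, 154.6]), 82)]
t red [] or []
195.5 [[247.7 135.5]] [[183.6 179.1]]
163 [[247.8 143. ]] [[185.6 180.8]]
143.5 [[247.9 147.5]] [[186.7 181.8]]
[540.4  67.  331.4] 14.7833
```

View pics/p4.png

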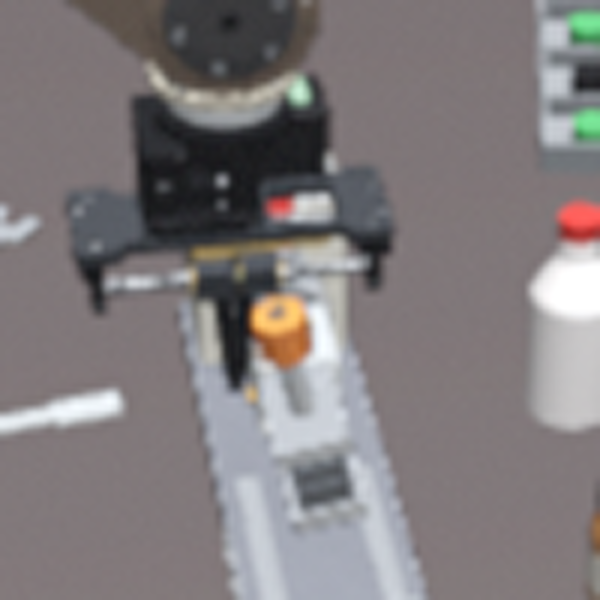

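The fingers lean on the knob at (280,330) in the crop, near upright; the pin is partly hidden behind the gripper. Push slowly on to about 0.25 rad, then step back and look.

>>> {"op": "move_arm", "data": {
  "commands": [
    [[0.067,0.0035,0],0,-1],
    [[0.067,0.0035,0],0,-1],
    [[0.067,0.0035,0],0,-1],
    [[0.067,0.0035,0],0,-1],
    [[0.067,0.0035,0],0,-1],
    [[0.067,0.0035,0],0,-1],
    [[0.067,0.0035,0],0,-1],
    [[0.067,0.0035,0],0,-1],
    [[0.067,0.0035,0],0,-1],
    [[0.067,0.0035,0],0,-1],
    [[0.067,0.0035,0],0,-1],
    [[0.067,0.0035,0],0,-1],
    [[0.067,0.0035,0],0,-1],
    [[0.067,0.0035,0],0,-1],
    [[0.067,0.0035,0],0,-1],
    [[0.067,0.0035,0],0,-1],
    [[0.067,0.0035,0],0,-1],
    [[0.067,0.0035,0],0,-1],
    [[0,0,0],0,-1]
  ]
}}

```text
t: 16.42
eef_pos: [576.7, 68.8, 331.6]
tcp_rot: [3.141, 0.0, 1.622]
ft_force: [-1.5, 0.3, 1.4]
opening: 0.005
grip_force: 0.7
```

>>> {"op": "move_arm", "data": {
  "commands": [
    [[-0.5,0,0],0,-1],
    [[-1,0,0],0,-1],
    [[-1,0,0],0,-1],
    [[-1,0,0],0,-1],
    [[-0.5,0,0],0,-1],
    [[0,0,0],0,-1]
  ]
}}

```text
t: 16.92
eef_pos: [453.9, 68.9, 331.7]
tcp_rot: [-3.141, -0.0, 1.623]
ft_force: [1.4, -0.4, 0.2]
opening: 0.006
grip_force: 0.0
```

```bash
python3 look.py
```

```text
s red [(array([245.7, 136.6]), 36)] or [(array([255.5, 154. ]), 97)]
t red [(array([183.8, 181.5]), 40)] or [(array([211.7, 172.4]), 96), (array([189.7, 183.8]), 13)]
195.5 [[247.7 135.5]] [[183.6 179.1]]
163 [[247.8 143. ]] [[185.6 180.8]]
143.5 [[247.9 147.5]] [[186.7 181.8]]
[456.9  68.8 332. ] 17.0167
```

>>> {"op": "move_arm", "data": {
  "commands": [
    [[0.95,0,0],0,-1],
    [[0.95,0,0],0,-1],
    [[0.95,0,0],0,-1],
    [[0.6,0,0],0,-1],
    [[0.25,0,0],0,-1],
    [[0.067,0.0035,0],0,-1],
    [[0.067,0.0035,0],0,-1],
    [[0.067,0.0035,0],0,-1],
    [[0.067,0.0035,0],0,-1],
    [[0.067,0.0035,0],0,-1],
    [[0.067,0.0035,0],0,-1],
    [[0.067,0.0035,0],0,-1],
    [[0.067,0.0035,0],0,-1],
    [[0.067,0.0035,0],0,-1],
    [[0.067,0.0035,0],0,-1],
    [[0.067,0.0035,0],0,-1],
    [[0.067,0.0035,0],0,-1],
    [[0,0,0],0,-1]
  ]
}}

```text
t: 18.52
eef_pos: [591.8, 70.1, 331.4]
tcp_rot: [3.142, 0.0, 1.622]
ft_force: [-2.3, -0.8, -0.5]
opening: 0.005
grip_force: 0.6
```

>>> {"op": "move_arm", "data": {
  "commands": [
    [[-0.5,0,0],0,-1],
    [[-1,0,0],0,-1],
    [[-1,0,0],0,-1],
    [[-1,0,0],0,-1],
    [[-1,0,0],0,-1],
    [[0,0,0],0,-1]
  ]
}}

```text
t: 19.02
eef_pos: [452.5, 70.2, 331.7]
tcp_rot: [-3.139, -0.0, 1.623]
ft_force: [1.0, -0.2, 0.1]
opening: 0.004
grip_force: 0.0
```

```bash
cat >> look.py <<'E'
so=max(bl(s,(27,100,90),(48,255,255),(225,110,280,180)),key=lambda x:x[1])[0];to=max(bl(t,(27,100,90),(48,255,255),(170,165,245,210)),key=lambda x:x[1])[0]
K,_=tri(s,so,t,to);d=K[:2]-B;xs=d@[.9986,.0524];print("knob",K,"xs",xs,"ys",d@[-.0524,.9986],"ang",np.arctan2(xs,K[2]-85))
E
python3 look.py
```

```text
s red [(array([247.1, 143.6]), 35)] or [(array([260.9, 154.4]), 93), (array([248.3, 154.6]), 10)]
t red [(array([185.2, 181.3]), 36)] or [(array([211.6, 169. ]), 90)]
195.5 [[247.7 135.5]] [[183.6 179.1]]
163 [[247.8 143. ]] [[185.6 180.8]]
143.5 [[247.9 147.5]] [[186.7 181.8]]
[456.4  70.1 332.2] 19.1167
knob [619.7  72.6 168.5] xs 33.18397401224672 ys -89.05716662708107 ang 0.37827041060644123
```

The pin dropped: head at row 143.6, so z ≈ 160 and the collar is about 17 mm above the bush. The grip is still home (y -89). Now press the head down with shut fingers.

>>> {"op": "move_arm", "data": {
  "commands": [
    [[0,0,0.9],0,-1],
    [[0,0,0.9],0,-1],
    [[0,0,0.5],0,-1],
    [[0.83,0.6,0],0,-1],
    [[0.83,0.6,0],0,-1],
    [[0.83,0.6,0],0,-1],
    [[0.83,0.6,0],0,-1],
    [[0.83,0.6,0],0,-1],
    [[0,0,0],0,-1],
    [[0,0,-0.5],0,-1],
    [[0,0,-0.4],0,-1],
    [[0,0,0],0,-1]
  ]
}}

```text
t: 20.12
eef_pos: [581.4, 160.0, 371.4]
tcp_rot: [-3.139, 0.0, 1.622]
ft_force: [0.6, 0.1, 0.3]
opening: 0.003
grip_force: 0.0
```

>>> {"op": "move_arm", "data": {
  "commands": [
    [[0,0,-0.1],0,-1],
    [[0,0,-0.1],0,-1],
    [[0,0,-0.1],0,-1],
    [[0,0,-0.07],0,-1],
    [[0,0,0],0,-1]
  ]
}}

```text
t: 20.53
eef_pos: [581.0, 160.0, 362.7]
tcp_rot: [3.141, -0.0, 1.622]
ft_force: [0.5, -0.0, 0.8]
opening: 0.006
grip_force: 0.3
```

>>> {"op": "move_arm", "data": {
  "commands": [
    [[0,0,-0.07],0,-1],
    [[0,0,-0.07],0,-1],
    [[0,0,0],0,-1]
  ]
}}

```text
t: 20.78
eef_pos: [581.0, 160.1, 359.1]
tcp_rot: [3.14, -0.0, 1.622]
ft_force: [0.5, 0.3, 4.8]
opening: 0.009
grip_force: 2.3
```

>>> {"op": "move_arm", "data": {
  "commands": [
    [[0,0,-0.07],0,-1],
    [[0,0,-0.07],0,-1],
    [[0,0,0],0,-1]
  ]
}}

```text
t: 21.03
eef_pos: [581.1, 160.1, 355.1]
tcp_rot: [3.139, -0.0, 1.622]
ft_force: [2.2, 0.2, 4.9]
opening: 0.007
grip_force: 2.7
```

It is moving down; the collar should seat near TCP z 347.

>>> {"op": "move_arm", "data": {
  "commands": [
    [[0,0,-0.07],0,-1],
    [[0,0,-0.07],0,-1],
    [[0,0,-0.07],0,-1],
    [[0,0,0],0,-1]
  ]
}}

```text
t: 21.37
eef_pos: [581.2, 160.1, 348.8]
tcp_rot: [3.139, -0.0, 1.622]
ft_force: [2.4, -0.3, 5.8]
opening: 0.005
grip_force: 2.9
```

>>> {"op": "move_arm", "data": {
  "commands": [
    [[0,0,-0.07],0,-1],
    [[0,0,0],0,-1]
  ]
}}

```text
t: 21.53
eef_pos: [581.4, 160.1, 347.6]
tcp_rot: [3.137, -0.0, 1.622]
ft_force: [0.6, -1.0, 13.2]
opening: 0.005
grip_force: 6.2
```

>>> {"op": "move_arm", "data": {
  "commands": [
    [[0,0,-0.07],0,-1],
    [[0,0,0],0,-1]
  ]
}}

```text
t: 21.7
eef_pos: [581.3, 160.1, 347.4]
tcp_rot: [3.136, -0.0, 1.622]
ft_force: [-4.7, -2.8, 30.9]
opening: 0.006
grip_force: 15.2
```

>>> {"op": "move_arm", "data": {
  "commands": [
    [[0,0,0.5],0,-1],
    [[0,0,0.95],0,-1],
    [[0,0,0.95],0,-1],
    [[-0.9,0,0.5],0,-1],
    [[-0.9,0,0],0,-1],
    [[-0.9,0,0],0,-1],
    [[-0.9,0,0],0,-1],
    [[-0.9,0,0],0,-1],
    [[0,0,0],0,-1]
  ]
}}

```text
t: 22.45
eef_pos: [442.2, 160.0, 430.9]
tcp_rot: [-3.14, 0.0, 1.623]
ft_force: [1.1, 0.0, 0.1]
opening: 0.0
grip_force: 0.0
```

```bash
python3 look.py; python3 -c "
from h import *
save(read_camera('side'),'p5.png',(215,115,285,185),8)"
```

```text
s red [(array([247.8, 147.6]), 36)] or [(array([260.9, 154.4]), 92)]
t red [(array([186.6, 181.9]), 34)] or [(array([211.5, 169. ]), 88)]
195.5 [[247.7 135.5]] [[183.6 179.1]]
163 [[247.8 143. ]] [[185.6 180.8]]
143.5 [[247.9 147.5]] [[186.7 181.8]]
[445.7 160.1 431.3] 22.55
knob [619.7  73.1 168. ] xs 33.19097551581346 ys -88.5928272659732 ang 0.3802767030784707
```

View pics/p5.png

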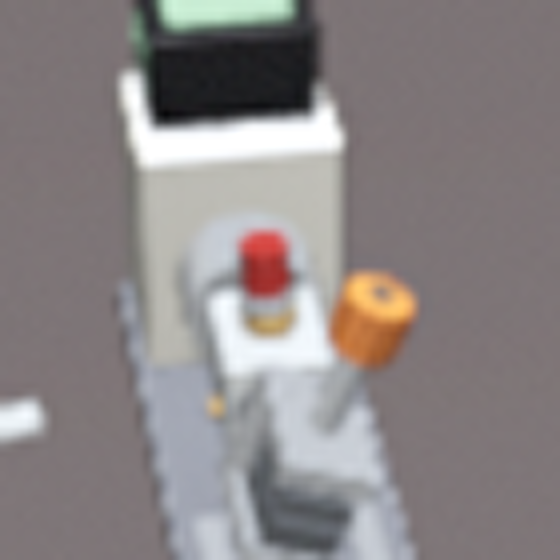

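The collar sits on the brass bush, with the head at (247.8,147.6) against (247.9,147.5) expected for home. The grip is home and the robot is clear, so I'm handing in.

```bash
python3 -c "
from cell import env
print(env.job_done())"
```

```text
the job is handed in; nothing more can be done
None
```

I handed the job in at about 22.6 s. The grip is home, the medium pin is pressed down until its collar sits on the bush, and the arm is clear of everything. No verdict came back from the hand-in.

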